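Open the red push-and-turn adhesive jar at the dispensing bench

TASK

Open the jar with the red cap: press the cap down against its spring and, keeping it pressed, turn it anticlockwise (seen from above) about 75 degrees until it is unlocked, then lift it off. Set the cap down, without dropping it, top side up and flat on the floor of the empty aluminium tray.

Things in the scene. Friction and masses are not known exactly. Their poses are not given: they have to be found in the camera images.
- red_cap_center (a point): Centre, half-way up, of the red round cap: 54 mm across, 34 mm high, 70 g, hollow below. z up; x along the white bar on top. Closed, it lies 101 mm above the bench and can neither turn nor lift. Pressed 5 to 8 mm down (aim at 6.5) it turns anticlockwise; once turned 50 to 120 degrees (aim at 75) it lifts straight off when let up. Can be gripped by its sides at any yaw.
- red_jar: White jar with a red band, clamped to the bench by a foot 90 mm across. Origin: centre of the foot's underside, under the cap; z up; x parallel to the closed cap's x. Body 72 mm across, 62 mm high; above it only a 43 mm neck up to the cap's lower edge (84 mm up), so fingers have room there. Two like jars with blue and yellow caps, which do not open, stand 130 mm or more away.
- seal (a joint): Travel of the spring-loaded seal under the red cap, m: 0 at rest (and with the cap off), grows as the cap is pressed down, 0.008 at its bottom stop. The spring pushes up with about 5 N at rest and 11 N at the bottom.
- tray: Empty perforated aluminium tray, fixed to the bench, 140 mm (its x) by 180 mm (its y), rim 11 mm high, walls 3 mm thick, floor 5 mm above the bench. Origin: centre of its underside. A cap standing on its floor has its centre 22 mm above the bench.
Not all that is in view belongs to the job. Several things look just like the tray: the one meant starts farthest to the robot's left.

How it is judged (in metres and radians):
On the way, in this order (a step that is already met when the one before it is completed fails the run):
1. the red cap is pressed down against its spring (seal at least 4 mm down) (value of joint seal above 0.004 m), for 0.1 s.
2. the red cap, still on the jar, has been turned past its catch (at least 38 degrees from closed) (angle between the x axis of red_cap_center and the x axis of red_jar, either way round above 0.66 rad and horizontal distance between red_cap_center and red_jar below 0.01 m and z of red_cap_center in the frame of red_jar below 0.112 m), for 0.1 s.
At the end, for the whole second after the job is handed in: The red cap stands at rest, top up (within 7 degrees), inside the aluminium tray: its centre within 45 mm (tray x) and 65 mm (tray y) of the tray's centre and no more than 4 mm above its height when flat on the floor (x of red_cap_center in the frame of tray between -0.045 and 0.045 m and y of red_cap_center in the frame of tray between -0.065 and 0.065 m and z of red_cap_center in the frame of tray below 0.026 m and angle between red_cap_center's own z axis and vertical below 0.12 rad and linear speed of red_cap below 0.02 m/s); the robot touches nothing.
It fails at once if the red cap is dropped (falls freely from more than about 25 mm) (contact force between red_cap and anything else below 0.05 N and linear speed of red_cap above 0.7 m/s).
It also fails if it takes over 40 s, if anything falls off the work surface, if the arm or the gripper's body presses on something with over 40 N, if the wrist force passes 120 N, or if a joint passes its speed limit or range.

ROBOT

A 6-joint arm with a two-finger parallel gripper is mounted at the origin on the work surface. World frame = base frame: x ahead of the robot, y to its left, z up, the work surface at z = 0. Lengths are in mm, angles in rad, forces in N, time in s.
With the tool pointing down it reaches from about 300 to 775 mm from the base axis. Payload 14.6 kg.
Tool frame: the origin (TCP) lies midway between the tips of the shut fingers; the grasp point (between the pads) lies 19 mm behind it (manip.tcp_to_grasp is the distance from the TCP to the grasp point, in mm); z points along the fingers, x is the direction in which the jaws open and shut, and the axes are right-handed (so a half turn about z gives the same grasp; the last joint's range is limited). The gripper opens to 94 mm and grips with 3 to 60 N. Pads are 16 mm wide; open, the fingers measure 119 mm over their backs; the gripper's body (75 mm by 177 mm) begins 78 mm behind the grasp point.
Start: joints at [1.087, 0.3, 1.521, -0, 1.321, -0.067], TCP at [222.656, 502.905, 205.446] pointing down, gripper open.
Joint ranges: [-3.03, 3.03], [-0.79, 2.21], [0.23, 2.52], [-1.04, 4.18], [0, 3.07], [-2.55, 2.55]. Speed limits (rad/s): [2.22, 2.22, 2.57, 3.14, 3.14, 3.14].

INTERFACE

Orientations are given as [roll, pitch, yaw] about the fixed x, y, z axes, in that order (R = Rz(yaw) Ry(pitch) Rx(roll)).
In Python, from cell import manip gives the robot as it stands.
- The arm moves only by the tool arm_command, never from a script. Its argument "steps" is a list of rows, each a list of 3 entries, a list of its own where there are three numbers: the opening, from 0 (shut) to 1 (fully open), then the shift along the tool's x, y, z in cm, then the turn about the tool's z in rad. A call has 1 to 5 rows; each row shifts and turns the commanded pose from where the row before left it, along the tool's axes as they then stand; what a row does not reach is not made up. A row lasts 1/12 s, in which the tool goes at most 41.7 mm and 7.16 degrees, less where a joint would pass 70% of its speed; a pose out of reach is approached as far as the arm can. A call with a gripper value outside its range is refused whole. The fingers move at their own pace and stop on an object; "force" is the grip in N (left out, the last holds). Time passes only in rows, so rows that do not move let the fingers close. It gives the time, the measured TCP pose, the force and the opening at its end, in the units of the state.
- manip.read_state(): the state, without advancing time (a new reading comes with each control period).
- manip.camera(name): name is "scene" or "top" or "wrist"; returns (picture, depth): 420x560x3 uint8, red, green, blue; 420x560 float32, mm along the optical axis (not along the pixel's ray), 0 where there is no reading.
- manip.calibration(name): a dict with "fx", "fy", "cx", "cy" (pixels), "distortion" ([k1, k2, p1, p2, k3] as OpenCV has them; the pictures are not rectified), "R" (3x3) and "t" (3): a world point X has camera coordinates R X + t; the wrist camera has in their place "tool_from_camera" (4x4, takes a point from camera to tool coordinates, whose origin is the TCP and whose axes are the tool frame's). Camera axes: x right, y down, z forward; pixel columns grow to the right and rows downward; lengths in mm; the calibration is good to about 2 mm. A picture is of the moment at which its call begins: read the wrist's pose just before it. calibration takes no time and is no camera call.
- manip.sign_off(): hands the job in, once; it reports no verdict.
The state is a dict: "clock": time; "joints": joint angles; "qd": joint speeds; "effort": joint torques, N m; "eef_pos": TCP position; "eef_rot": TCP orientation; "wrist_force": force on the tool from outside, world axes, zero at the start; "moment": the same for the moment, N m; "finger_gap": finger opening in mm.
Only numpy, scipy, OpenCV 4.12 (cv2) and the standard library are available. Lean on these libraries where they do the work, as an engineer would, in place of code of your own. Each camera call takes 0.05 s, during which the arm holds its last target.

## Working session

There is one attempt and no reset: what is moved stays moved. The work goes in short steps, Python scripts to look and compute and a tool call to move; the robot and the scene stay as the last step left them, time stands still between calls to the robot, and variables do not carry over. Pictures are saved under pics/ and viewed, and the job is handed in when it is done.

Besides the shell and the picture viewer there is one more tool, called in YAML: its name, and indented under it one key for each argument. arm_command: Moves the arm, as the interface text tells. Its arguments: {"type":"object","properties":{"steps":{"type":"array","items":{"type":"array"}},"force":{"type":"number"}},"required":["steps"]}

```bash
mkdir -p pics; ls; python3 - <<'E'
from cell import manip
import cv2,numpy as np
print(manip.read_state())
for n in("scene","top"):
    p,d=manip.camera(n); cv2.imwrite(f"pics/{n}0.png",p[:,:,::-1]); np.save(f"pics/{n}0_d.npy",d); 
    print(n,manip.calibration(n))
print(manip.calibration("wrist"))
E
```

```text
pics
{'clock': 0.0, 'joints': array([ 1.08740415e+00,  3.00529688e-01,  1.52158058e+00,  5.43343855e-05,
        1.32068160e+00, -6.65996925e-02]), 'qd': array([ 0.00113197, -0.00060069,  0.00053431,  0.0004797 ,  0.00081364,
        0.00039805]), 'effort': array([ 6.63431565e-04, -5.31815815e+01, -3.52724719e+01,  7.09097763e-02,
        2.45465885e-02, -1.37201005e-04]), 'eef_pos': array([222.52557855, 502.69139345, 204.85440214]), 'eef_rot': array([-3.14146033e+00,  1.19304756e-03,  1.15399044e+00]), 'wrist_force': array([-0.26690411,  0.14646074, -0.91744045]), 'moment': array([-0.06783388,  0.00878893, -0.03025658]), 'finger_gap': 94.21774066520136}
scene {'fx': 508.85081005660305, 'fy': 508.85081005660305, 'cx': 278.9067847301332, 'cy': 210.30240254583995, 'distortion': array([-0.18737135,  0.        ,  0.        ,  0.        ,  0.        ]), 'R': array([[ 0.79801238,  0.6025075 ,  0.01268682],
       [ 0.38144797, -0.48870021, -0.78464613],
       [-0.46655512,  0.63099669, -0.61981408]]), 't': array([-195.90553706, -187.20138879, 1792.71629605])}
top {'fx': 505.16427794031347
[... 222 characters left out ...]
     [-0.97687307,  0.04317138, -0.20941642],
       [ 0.2094222 , -0.00443954, -0.97781523]]), 't': array([-175.65786389,  440.25177814, 1386.10753765])}
{'fx': 356.397184339202, 'fy': 356.397184339202, 'cx': 276.25381331445385, 'cy': 207.17431451529342, 'distortion': array([0.02966081, 0.        , 0.        , 0.        , 0.        ]), 'tool_from_camera': array([[ 9.99999677e-01, -5.89999797e-04, -5.45428702e-04,
         1.58412186e+00],
       [ 7.20594567e-04,  9.58834706e-01,  2.83963884e-01,
        -8.37847950e+01],
       [ 3.55437336e-04, -2.83964185e-01,  9.58834822e-01,
        -1.78734206e+02],
       [ 0.00000000e+00,  0.00000000e+00,  0.00000000e+00,
         1.00000000e+00]])}
```

View pics/scene0.png

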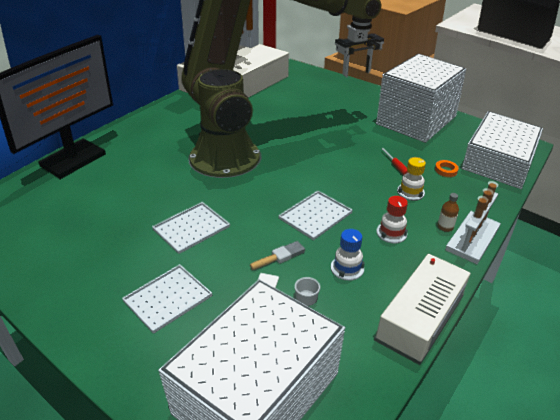

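View pics/top0.png

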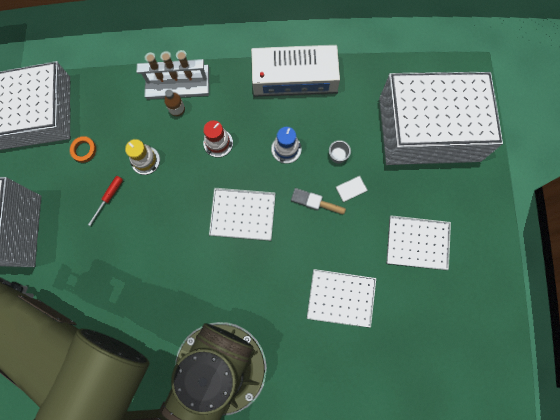

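The scene shows a red cap at (213,130) in the top view, with blue at (286,137) and yellow at (135,150). Tray look-alikes are at (242,214), (342,298) and (419,242), and the tall stacks at (25,100), (10,220) and (440,110) are not flat trays. Left in the top image is +y, so I choose the tray at (242,214). Next is a close crop to check that.

```bash
cat > h.py <<'E'
import cv2,numpy as np
from cell import manip
def pix2world(n,uv,z=None,depth=None):
    c=manip.calibration(n);K=np.array([[c['fx'],0,c['cx']],[0,c['fy'],c['cy']],[0,0,1]])
    uv=np.array(uv,float).reshape(-1,1,2)
    q=cv2.undistortPoints(uv,K,np.array(c['distortion'])).reshape(-1,2)
    r=np.c_[q,np.ones(len(q))]; R=np.array(c['R']);t=np.array(c['t'])
    o=-R.T@t; w=r@R
    if z is not None: s=(z-o[2])/w[:,2]
    else: s=np.asarray(depth,float)
    return o+w*np.reshape(s,(-1,1))
E
python3 - <<'E'
import cv2
a=cv2.imread("pics/top0.png")
cv2.imwrite("pics/top_crop.png",cv2.resize(a[110:250,190:290],None,fx=4,fy=4,interpolation=cv2.INTER_CUBIC)[:560])
b=cv2.imread("pics/scene0.png")
cv2.imwrite("pics/sc_crop.png",cv2.resize(b[180:250,270:420],None,fx=5,fy=5,interpolation=cv2.INTER_CUBIC))
E
```

```text
(no output)
```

View pics/top_crop.png

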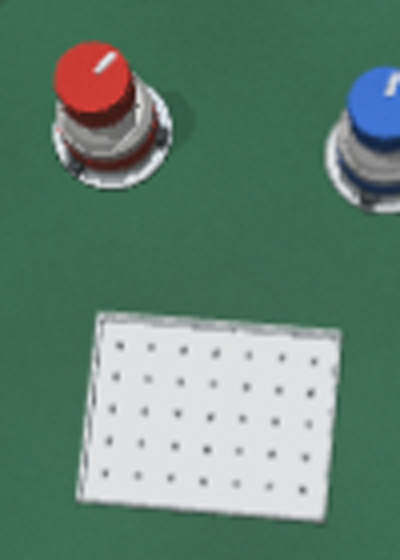

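View pics/sc_crop.png

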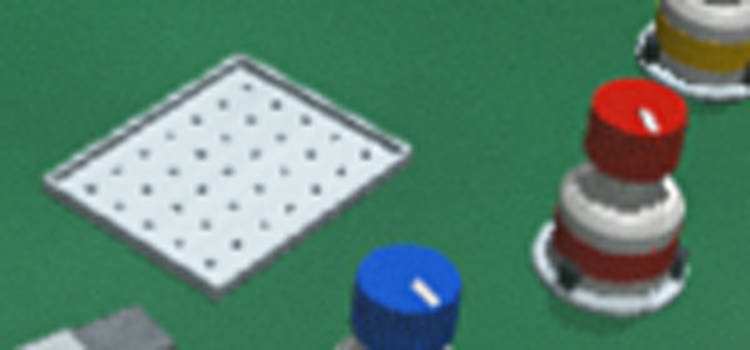

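```bash
python3 - <<'E'
from h import *
T=lambda x,y:(190+x/4-.375,110+y/4-.375)
S=lambda x,y:(270+x/5-.4,180+y/5-.4)
print(pix2world("top",[T(92,77),T(97,72),T(116,54)],z=118))
print(pix2world("scene",[S(638,107)],z=118))
print(pix2world("top",[T(113,137)],z=0))
c=pix2world("top",[T(99,313),T(341,330),T(324,520),T(79,499)],z=11);print(c,c.mean(0))
c=pix2world("scene",[S(240,55),S(411,150),S(217,297),S(44,182)],z=11);print(c,c.mean(0))
d=np.load("pics/top0_d.npy");print(pix2world("top",[T(85,77),T(60,60)],depth=[d[129,211],d[126,208]]))
d=np.load("pics/scene0_d.npy");u=(398,202);print(pix2world("scene",[u],depth=[d[202,398]]))
E
```

```text
[[658.34404297  -6.48212701 118.        ]
 [661.91336369 -10.04107035 118.        ]
 [674.76769921 -23.58789221 118.        ]]
[[660.95171531  -3.35637903 118.        ]]
[[655.65565771  -5.97201304   0.        ]]
[[ 515.25291731    4.71806463   11.        ]
 [ 494.29798842 -172.88606406   11.        ]
 [ 354.35791947 -155.09639185   11.        ]
 [ 377.17122949   21.27840266   11.        ]] [435.27001367 -75.49649715  11.        ]
[[ 381.01614916   25.5401118    11.        ]
 [ 518.29922601    8.22299824   11.        ]
 [ 500.05971937 -176.93460342   11.        ]
 [ 360.0736901  -154.50688144   11.        ]] [439.86219616 -74.41959371  11.        ]
[[659.42827959  -1.24467288 115.92174091]
 [671.90492135  15.94465554 119.10098837]]
[[666.02213145  -9.35238244 120.47554886]]
```

```bash
python3 - <<'E'
from h import *
d=np.load("pics/top0_d.npy")
v,u=np.mgrid[0:420:2,0:560:2];u=u.ravel();v=v.ravel();dd=d[v,u]
w=pix2world("top",np.c_[u,v],depth=dd);ok=(dd>0)
d2=np.load("pics/scene0_d.npy");dd2=d2[v,u];w2=pix2world("scene",np.c_[u,v],depth=dd2)
for W,o in((w,ok),(w2,dd2>0)):
  for x0 in range(150,800,50):
    print(x0,[int(np.percentile(W[m,2],98)) if (m:=o&(W[:,0]>=x0)&(W[:,0]<x0+50)&(W[:,1]>=y0)&(W[:,1]<y0+50)).sum()>2 else None for y0 in range(-200,650,50)])
E
```

```text
150 [4, 5, 5, 4, 4, 4, 6, 4, 598, 601, 594, 5, 5, 4, 1, None, None]
200 [5, 4, 5, 5, 4, 5, 4, 3, 6, 6, 536, 519, 345, 322, 5, 3, None]
250 [4, 5, 4, 5, 3, 5, 4, 5, 5, 6, 3, 4, 5, 4, 5, 4, 5]
300 [4, 5, 5, 3, 3, 5, 4, 5, 4, 4, 5, 4, 4, 3, 5, 200, 104]
350 [7, 9, 12, 10, 12, 3, 4, 5, 6, 5, 4, 4, 4, 5, 181, 209, None]
400 [9, 6, 7, 10, 10, 3, 6, 4, 6, 4, 4, 13, 4, 3, 199, 213, None]
450 [13, 11, 8, 7, 7, 6, 4, 4, 2, 4, 21, 15, 3, 4, 211, 217, None]
500 [2, 3, 6, 11, 7, 6, 4, 5, 4, 23, 28, 5, 3, 5, 213, 218, None]
550 [29, 3, 5, 4, 5, 2, 5, 72, 117, 26, 19, 4, 4, 6, 5, 5, 5]
600 [119, 3, 4, 119, 117, 2, 3, 119, 122, 15, 5, 22, 21, 5, 8, 3, 4]
650 [6, 3, 2, 121, 119, 5, 4, 5, 3, 3, 3, 24, 21, 100, 105, 108, 109]
700 [5, 4, 7, 3, 4, 5, 4, 4, 5, 7, 3, 2, 4, 110, 110, 113, 112]
750 [33, 5, 4, 5, 4, 70, 118, 3, 4, 4, 5, 5, 4, 111, 113, 112, 113]
150 [5, 6, 5, 5, 5, 5, 7, 7, 524, 528, 522, 481, 348, 413, 9, 4, 7]
200 [6, 3, 8, 6, 6, 5, 6, 5, 7, 7, 519, 515, 509, 434, 381, 349, 10]
250 [5, 5, 6, 5, 5, 5, 5, 5, 6, 6, 7, 8, 509, 505, 493, 350, 10]
300 [5, 5, 6, 7, 6, 6, 6, 7, 6, 6, 8, 8, 7, 6, 211, 219, 222]
350 [11, 13, 11, 11, 12, 5, 6, 5, 7, 7, 5, 6, 8, 5, 189, 222, 223]
400 [14, 9, 9, 7, 14, 6, 5, 6, 5, 6, 7, 18, 5, 7, 194, 220, 221]
450 [12, 11, 8, 8, 14, 5, 4, 6, 6, 6, 25, 13, 5, 5, 213, 221, 223]
500 [6, 12, 13, 15, 11, 5, 6, 8, 7, 20, 30, 6, 4, 7, 213, 219, 222]
550 [5, 4, 5, 6, 6, 6, 6, 59, 119, 29, None, None, 5, 8, 7, 9, 6]
600 [122, 3, 5, 122, 121, 2, None, 120, 121, 7, 8, 23, 24, 5, 7, 8, 5]
650 [65, 6, 7, 120, 121, 4, 6, 15, 55, 7, 7, 25, 26, 18, 8, 107, 111]
700 [6, 6, 5, 9, 23, 5, 5, 5, 6, 8, 7, 6, 23, 113, 114, 114, 116]
750 [4, 6, 5, 6, 6, 77, 121, 4, 3, 7, 7, 6, 8, 113, 115, 115, 115]
```

arm_command:
  steps:
    - [1,[-1.44,3.02,0],0]
    - [1,[-1.44,3.02,0],0]
    - [1,[-1.44,3.02,0],0]
    - [1,[-1.44,3.02,0],0]
    - [1,[-1.44,3.02,0],0]

```text
clock: 0.52
eef_pos: [332.2, 374.5, 205.2]
eef_rot: [-3.141, 0.0, 1.154]
wrist_force: [0.4, 1.1, -0.1]
finger_gap: 93.9
```

arm_command:
  steps:
    - [1,[-1.44,3.02,0],0]
    - [1,[-1.44,3.02,0],0]
    - [1,[-1.44,3.02,0],0]
    - [1,[-1.44,3.02,0],0]
    - [1,[-1.44,3.02,0],0]

```text
clock: 0.93
eef_pos: [441.2, 247.5, 205.3]
eef_rot: [-3.141, 0.0, 1.154]
wrist_force: [0.1, 1.2, -0.4]
finger_gap: 93.9
```

arm_command:
  steps:
    - [1,[-1.44,3.02,0],0]
    - [1,[-1.44,3.02,0],0]
    - [1,[-1.44,3.02,0],0]
    - [1,[-1.44,3.02,0],0]
    - [1,[-1.44,3.02,0],0]

```text
clock: 1.35
eef_pos: [550.2, 120.5, 205.2]
eef_rot: [-3.141, 0.0, 1.154]
wrist_force: [0.5, 0.0, 0.8]
finger_gap: 93.6
```

arm_command:
  steps:
    - [1,[-1.44,3.02,0],0]
    - [1,[-1.44,3.02,0],0]
    - [1,[-1.44,3.02,0],0]
    - [1,[-1.44,3.02,0],0]
    - [1,[-1.44,3.02,0],0]

```text
clock: 1.77
eef_pos: [659.1, -6.4, 205.0]
eef_rot: [-3.141, 0.0, 1.154]
wrist_force: [0.7, 0.4, 0.0]
finger_gap: 93.9
```

arm_command:
  steps:
    - [1,[0,0,0],0.12]
    - [1,[0,0,0],0.12]
    - [1,[0,0,0],0.12]
    - [1,[0,0,0],0.12]
    - [1,[0,0,0],0.12]

```text
clock: 2.18
eef_pos: [658.2, -5.0, 204.9]
eef_rot: [-3.141, 0.001, 0.548]
wrist_force: [-0.6, -0.2, -0.0]
finger_gap: 94.0
```

arm_command:
  steps:
    - [1,[0,0,0],0.12]
    - [1,[0,0,0],0.12]
    - [1,[0,0,0],0]
    - [1,[0,0,0],0]

```text
clock: 2.52
eef_pos: [658.3, -5.0, 205.1]
eef_rot: [-3.141, 0.001, 0.318]
wrist_force: [0.4, -0.2, -0.9]
finger_gap: 94.2
```

```bash
python3 - <<'E'
from h import *
s=manip.read_state();print(s)
p,d=manip.camera("wrist");cv2.imwrite("pics/w1.png",p[:,:,::-1]);np.save("pics/w1_d.npy",d)
E
```

```text
{'clock': 2.5167, 'joints': array([-6.31505913e-02,  5.48293940e-01,  1.17289138e+00, -2.80996046e-05,
        1.42101474e+00, -3.80958223e-01]), 'qd': array([-0.00168025, -0.0019238 , -0.00086056, -0.00054476, -0.00040748,
       -0.03266943]), 'effort': array([-7.95995675e-04, -6.78741288e+01, -3.63465035e+01,  6.58224360e-02,
        4.12964914e-02,  9.84724090e-01]), 'eef_pos': array([658.26264949,  -4.95945654, 205.09966652]), 'eef_rot': array([-3.14139261e+00,  5.74187510e-04,  3.17811891e-01]), 'wrist_force': array([ 0.35945113, -0.18746256, -0.92706211]), 'moment': array([-0.06475383,  0.07670145,  0.03855831]), 'finger_gap': 94.22733775604412}
```

View pics/w1.png

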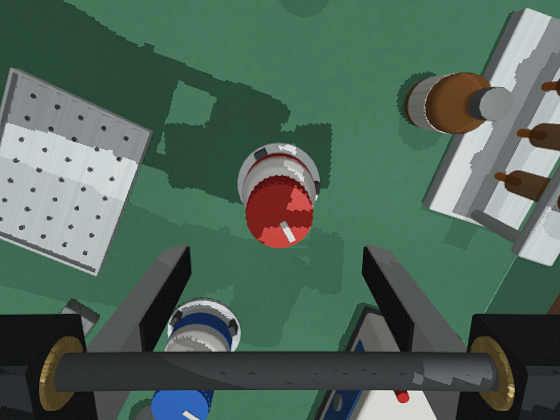

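```bash
cat >> h.py <<'E'
from scipy.spatial.transform import Rotation as Ro
def wristpix(uv,s,z):
    c=manip.calibration("wrist");K=np.array([[c['fx'],0,c['cx']],[0,c['fy'],c['cy']],[0,0,1]])
    q=cv2.undistortPoints(np.array(uv,float).reshape(-1,1,2),K,np.array(c['distortion'])).reshape(-1,2)
    M=np.array(c['tool_from_camera']);R=Ro.from_euler('xyz',s['eef_rot']).as_matrix()
    o=R@M[:3,3]+s['eef_pos']; w=(np.c_[q,np.ones(len(q))]@M[:3,:3].T)@R.T
    return o+w*((z-o[2])/w[:,2])[:,None]
E
python3 - <<'E'
from h import *
s=manip.read_state()
a=cv2.imread("pics/w1.png").astype(int)
m=((a[:,:,2]>1.6*a[:,:,1]+20)&(a[:,:,2]>1.6*a[:,:,0]+20)).astype(np.uint8)
cv2.imwrite("pics/w1c.png",cv2.resize(a[130:260,220:340].astype(np.uint8),None,fx=4,fy=4,interpolation=cv2.INTER_CUBIC))
print(wristpix([(280,212)],s,118))
E
```

```text
[[660.78437164  -2.05578884 118.        ]]
```

View pics/w1c.png

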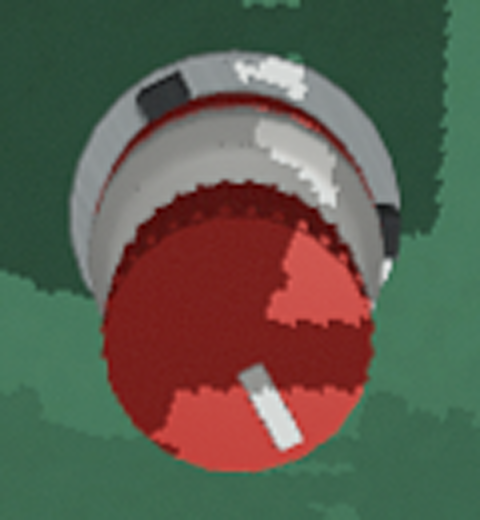

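arm_command:
  steps:
    - [1,[0.2,0,2],0]
    - [1,[0,0,3],0]
    - [1,[0,0,3],0]
    - [1,[0,0,2.5],0]
    - [1,[0,0,1.6],0]

```text
clock: 2.98
eef_pos: [659.1, -4.3, 81.3]
eef_rot: [-3.14, 0.003, 0.318]
wrist_force: [-0.6, 0.3, -0.2]
finger_gap: 93.7
```

arm_command:
  steps:
    - [0.62,[0,0,0],0]
    - [0.62,[0,0,0],0]
  force: 45

```text
clock: 3.15
eef_pos: [660.1, -4.3, 84.3]
eef_rot: [-3.141, 0.001, 0.316]
wrist_force: [0.2, -0.1, 0.8]
finger_gap: 83.6
```

```bash
python3 - <<'E'
from h import *
p,d=manip.camera("wrist");cv2.imwrite("pics/w2.png",p[:,:,::-1]);s=manip.read_state();print(s['eef_pos'],s['finger_gap'],s['wrist_force'])
E
```

```text
[660.7223012   -4.36514651  85.5614898 ] 79.95802040791867 [0.83288482 0.3561425  1.45425796]
```

View pics/w2.png

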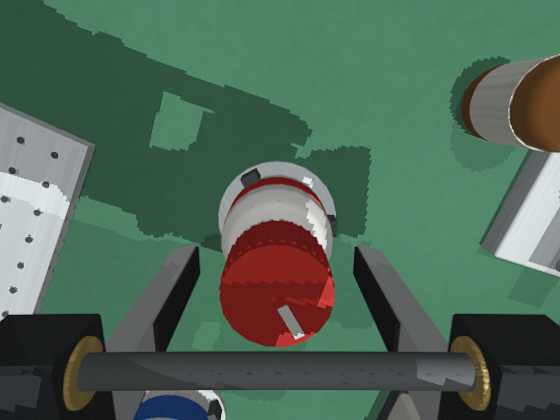

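The cap, spanning x 220–336, is centred between the pads at 200 and 354. Closing now.

arm_command:
  steps:
    - [0.5,[0,0,0],0]
    - [0.5,[0,0,0],0]
    - [0.5,[0,0,0],0]
    - [0.5,[0,0,0],0]
    - [0.5,[0,0,0],0]
  force: 45

```text
clock: 3.62
eef_pos: [660.5, -4.4, 85.2]
eef_rot: [3.141, -0.001, 0.314]
wrist_force: [-0.0, -0.4, 3.9]
finger_gap: 54.1
```

arm_command:
  steps:
    - [0.4,[0,0,0],0]
    - [0.4,[0,0,0],0]
    - [0.4,[0,0,0],0]
    - [0.4,[0,0,0],0]

```text
clock: 3.95
eef_pos: [660.5, -4.3, 84.7]
eef_rot: [3.141, -0.001, 0.314]
wrist_force: [1.2, -0.1, 3.6]
finger_gap: 54.0
```

arm_command:
  steps:
    - [0.4,[0,0,0.22],0]
    - [0.4,[0,0,0.22],0]
    - [0.4,[0,0,0.2],0]
    - [0.4,[0,0,0],0]
    - [0.4,[0,0,0],0]
  force: 50

```text
clock: 4.37
eef_pos: [660.5, -4.3, 78.7]
eef_rot: [3.141, -0.001, 0.314]
wrist_force: [-1.8, 0.7, 9.1]
finger_gap: 53.8
```

arm_command:
  steps:
    - [0.4,[0,0,0.04],0]
    - [0.4,[0,0,0],-0.05]
    - [0.4,[0,0,0],-0.08]
    - [0.4,[0,0,0],-0.08]
    - [0.4,[0,0,0],-0.08]

```text
clock: 4.78
eef_pos: [660.7, -4.4, 78.5]
eef_rot: [3.141, -0.001, 0.608]
wrist_force: [-0.5, -0.4, 9.5]
finger_gap: 53.7
```

```bash
python3 - <<'E'
from h import *
s=manip.read_state();print(s)
E
```

```text
{'clock': 4.7833, 'joints': array([-6.20955120e-02,  6.61003330e-01,  1.29724021e+00, -6.54784721e-05,
        1.18203086e+00, -6.69906338e-01]), 'qd': array([ 6.59575263e-04,  1.61877746e-03, -7.22839204e-05, -6.98562245e-04,
        1.86229107e-05, -9.54784921e-01]), 'effort': array([  0.17759952, -64.38518286, -29.92544532,   0.11174837,
        -0.15643976,   1.97731376]), 'eef_pos': array([660.65258104,  -4.4221231 ,  78.47329519]), 'eef_rot': array([ 3.14072661e+00, -9.95709148e-04,  6.07836037e-01]), 'wrist_force': array([-0.50849833, -0.41613824,  9.50176778]), 'moment': array([-0.14010945,  0.11189181, -0.08690711]), 'finger_gap': 53.68251796902966}
```

Small moment (0.09 N·m): it turns freely. Continuing.

arm_command:
  steps:
    - [0.4,[0,0,0],-0.1]
    - [0.4,[0,0,0],-0.1]
    - [0.4,[0,0,0],-0.1]
    - [0.4,[0,0,0],-0.1]
    - [0.4,[0,0,0],-0.1]

```text
clock: 5.2
eef_pos: [660.4, -4.3, 78.4]
eef_rot: [3.141, -0.0, 1.109]
wrist_force: [-4.0, 2.0, 9.1]
finger_gap: 54.0
```

arm_command:
  steps:
    - [0.4,[0,0,0],-0.1]
    - [0.4,[0,0,0],-0.1]
    - [0.4,[0,0,0],-0.1]
    - [0.4,[0,0,0],-0.1]
    - [0.4,[0,0,0],-0.1]

```text
clock: 5.62
eef_pos: [659.2, -5.1, 77.8]
eef_rot: [-3.139, 0.001, 1.608]
wrist_force: [-11.0, -6.8, 10.4]
finger_gap: 53.8
```

arm_command:
  steps:
    - [0.4,[0,0,0],-0.04]
    - [0.4,[0,0,0],0]
    - [0.4,[0,0,0],0]

```text
clock: 5.87
eef_pos: [659.2, -5.4, 77.7]
eef_rot: [-3.139, 0.001, 1.644]
wrist_force: [-10.6, -6.1, 10.2]
finger_gap: 53.5
```

```bash
python3 - <<'E'
from h import *
p,d=manip.camera("wrist");cv2.imwrite("pics/w3.png",p[:,:,::-1]);s=manip.read_state();print(s['moment'])
p,d=manip.camera("top");cv2.imwrite("pics/t3.png",cv2.resize(p[90:190,170:310,::-1],None,fx=5,fy=5))
E
```

```text
[-1.14358535e+00  1.76666618e+00  1.13485785e-03]
```

View pics/w3.png

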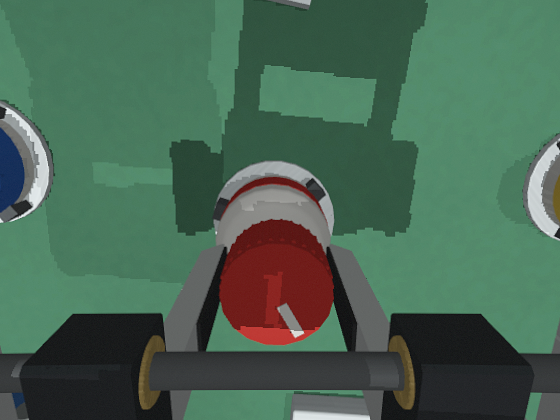

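The bar kept its orientation in the tool, so the cap turned with the gripper by about 76°. I'll relieve the side force and lift slowly.

arm_command:
  steps:
    - [0.4,[-0.08,-0.12,0],0]
    - [0.4,[0,0,-0.3],0]
    - [0.4,[0,0,-0.4],0]
    - [0.4,[0,0,-0.5],0]
    - [0.4,[0,0,0],0]

```text
clock: 6.38
eef_pos: [659.0, -5.4, 90.1]
eef_rot: [-3.141, 0.0, 1.644]
wrist_force: [-1.7, -1.6, 1.8]
finger_gap: 53.8
```

arm_command:
  steps:
    - [0.4,[0,0,-0.8],0]
    - [0.4,[0,0,-1],0]
    - [0.4,[0,0,-1.5],0]
    - [0.4,[0,0,-2],0]
    - [0.4,[0,0,-1.5],0]

```text
clock: 6.8
eef_pos: [659.4, -4.9, 159.9]
eef_rot: [3.14, -0.0, 1.644]
wrist_force: [-0.1, -0.3, -0.5]
finger_gap: 53.5
```

```bash
python3 - <<'E'
from h import *
p,d=manip.camera("scene");cv2.imwrite("pics/s4.png",p[:,:,::-1]);s=manip.read_state();print(s['eef_pos'],s['wrist_force'],s['joints'])
E
```

```text
[660.37499241  -4.97056295 163.10154215] [0.76004425 0.07412341 2.51613657] [-6.31352426e-02  5.78072926e-01  1.22483369e+00  3.97607971e-04
  1.33316495e+00 -1.70747307e+00]
```

View pics/s4.png

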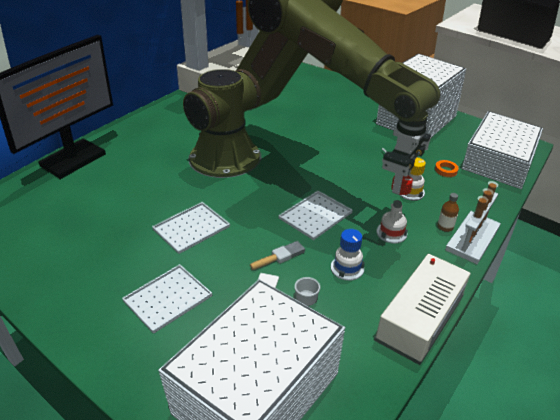

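The cap is off and held, at (402,182) in the scene view, and the bare neck is at (396,212). Moving over the tray.

arm_command:
  steps:
    - [0.4,[-0.3,-1.2,0],0]
    - [0.4,[-0.6,-2.5,0],0]
    - [0.4,[-0.6,-2.6,0],0]
    - [0.4,[-0.6,-2.6,0],0]
    - [0.4,[-0.6,-2.6,0],0]

```text
clock: 7.27
eef_pos: [545.1, -40.6, 157.5]
eef_rot: [3.142, -0.0, 1.644]
wrist_force: [-0.1, 0.5, -0.5]
finger_gap: 53.7
```

arm_command:
  steps:
    - [0.4,[-0.6,-2.6,0],0]
    - [0.4,[-0.6,-2.6,0],0]
    - [0.4,[-0.6,-2.6,0],0]
    - [0.4,[-0.6,-2.2,0],0]
    - [0.4,[-0.3,-1.1,0],0]

```text
clock: 7.68
eef_pos: [435.7, -75.9, 157.8]
eef_rot: [3.142, -0.0, 1.644]
wrist_force: [-0.8, 0.5, 0.2]
finger_gap: 53.7
```

arm_command:
  steps:
    - [0.4,[0,0,1],0]
    - [0.4,[0,0,2],0]
    - [0.4,[0,0,2],0]
    - [0.4,[0,0,2],0]
    - [0.4,[0,0,1],0]

```text
clock: 8.1
eef_pos: [437.2, -75.1, 75.1]
eef_rot: [-3.139, -0.001, 1.644]
wrist_force: [0.3, -0.2, -1.4]
finger_gap: 53.9
```

arm_command:
  steps:
    - [0.4,[0,0,0],0]
    - [0.4,[0,0,0],0]

```text
clock: 8.27
eef_pos: [438.0, -75.4, 77.6]
eef_rot: [-3.141, -0.0, 1.644]
wrist_force: [-0.4, -0.1, -0.6]
finger_gap: 53.9
```

```bash
python3 - <<'E'
from h import *
p,d=manip.camera("wrist");cv2.imwrite("pics/w5.png",p[:,:,::-1]);s=manip.read_state();print(s['eef_pos'],s['eef_rot'],s['wrist_force'],s['joints'])
p,d=manip.camera("scene");cv2.imwrite("pics/s5.png",cv2.resize(p[100:260,220:440,::-1],None,fx=3.5,fy=3.5))
E
```

```text
[438.29324989 -75.57551357  78.24804142] [3.14089897e+00 1.45175008e-04 1.64414960e+00] [-0.05369132  0.80039618 -0.36711408] [-2.53188694e-01  2.28399400e-01  1.93970482e+00  1.02861199e-04
  9.72784832e-01 -1.89739623e+00]
```

View pics/w5.png

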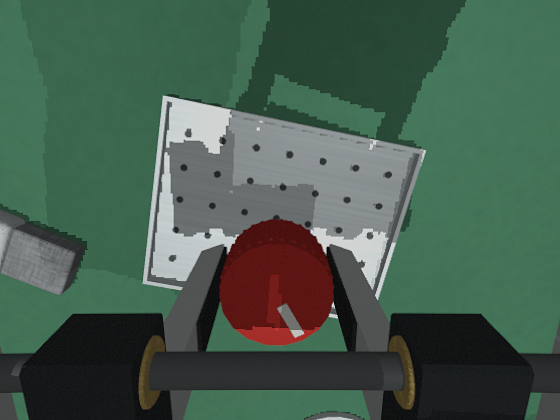

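View pics/s5.png

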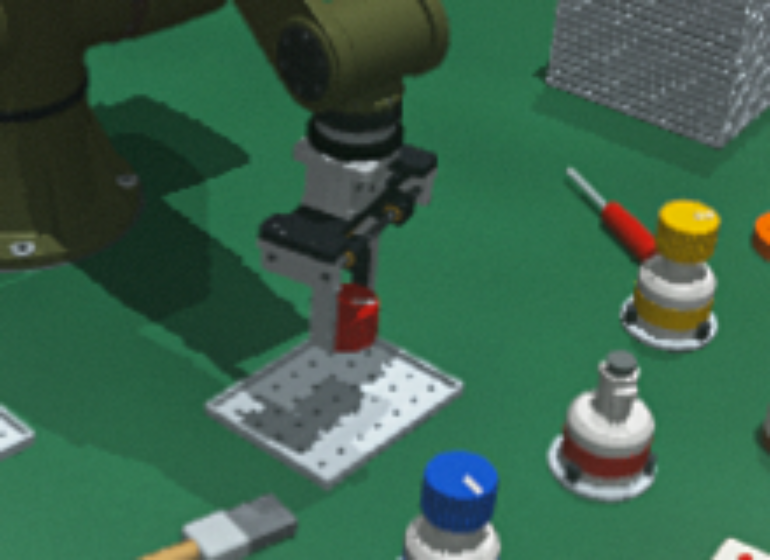

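Cap is held over the middle of the tray. Descending.

arm_command:
  steps:
    - [0.4,[0,0,1.4],0]
    - [0.4,[0,0,1.8],0]
    - [0.4,[0,0,1.5],0]
    - [0.4,[0,0,0.9],0]
    - [0.4,[0,0,0.4],0]

```text
clock: 8.78
eef_pos: [437.7, -75.6, 17.3]
eef_rot: [-3.141, -0.0, 1.644]
wrist_force: [-0.4, 0.1, -0.2]
finger_gap: 53.8
```

arm_command:
  steps:
    - [0.4,[0,0,0.2],0]
    - [0.4,[0,0,0.2],0]
    - [0.4,[0,0,0.2],0]
    - [0.4,[0,0,0],0]
    - [0.4,[0,0,0],0]

```text
clock: 9.2
eef_pos: [437.9, -75.7, 12.0]
eef_rot: [3.141, 0.0, 1.644]
wrist_force: [-0.4, -0.3, -1.4]
finger_gap: 53.8
```

arm_command:
  steps:
    - [0.4,[0,0,0.15],0]
    - [0.4,[0,0,0.15],0]
    - [0.4,[0,0,0.1],0]
    - [0.4,[0,0,0],0]
    - [0.4,[0,0,0],0]

```text
clock: 9.62
eef_pos: [437.6, -75.6, 7.6]
eef_rot: [-3.141, -0.0, 1.644]
wrist_force: [0.5, 0.3, -0.3]
finger_gap: 53.6
```

arm_command:
  steps:
    - [0.4,[0,0,0.07],0]
    - [0.4,[0,0,0.05],0]
    - [0.4,[0,0,0],0]
    - [0.4,[0,0,0],0]

```text
clock: 9.95
eef_pos: [437.7, -75.6, 6.4]
eef_rot: [-3.142, 0.0, 1.644]
wrist_force: [0.4, -0.2, -0.6]
finger_gap: 53.7
```

arm_command:
  steps:
    - [0.4,[0,0,0.06],0]
    - [0.4,[0,0,0],0]
    - [0.4,[0,0,0],0]

```text
clock: 10.2
eef_pos: [437.7, -75.6, 5.8]
eef_rot: [-3.142, -0.0, 1.644]
wrist_force: [0.3, 0.4, -0.5]
finger_gap: 53.7
```

arm_command:
  steps:
    - [0.4,[0,0,0.05],0]
    - [0.4,[0,0,0],0]
    - [0.4,[0,0,0],0]

```text
clock: 10.45
eef_pos: [437.7, -75.6, 5.3]
eef_rot: [-3.142, -0.0, 1.644]
wrist_force: [0.4, -0.1, -0.4]
finger_gap: 53.8
```

arm_command:
  steps:
    - [0.4,[0,0,0.06],0]
    - [0.4,[0,0,0],0]
    - [0.4,[0,0,0],0]

```text
clock: 10.7
eef_pos: [437.6, -75.6, 4.7]
eef_rot: [-3.141, -0.0, 1.644]
wrist_force: [-0.4, -0.1, -0.3]
finger_gap: 53.8
```

```bash
python3 - <<'E'
from h import *
p,d=manip.camera("scene");cv2.imwrite("pics/s6.png",cv2.resize(p[120:260,260:380,::-1],None,fx=5,fy=4.2))
E
```

```text
(no output)
```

View pics/s6.png

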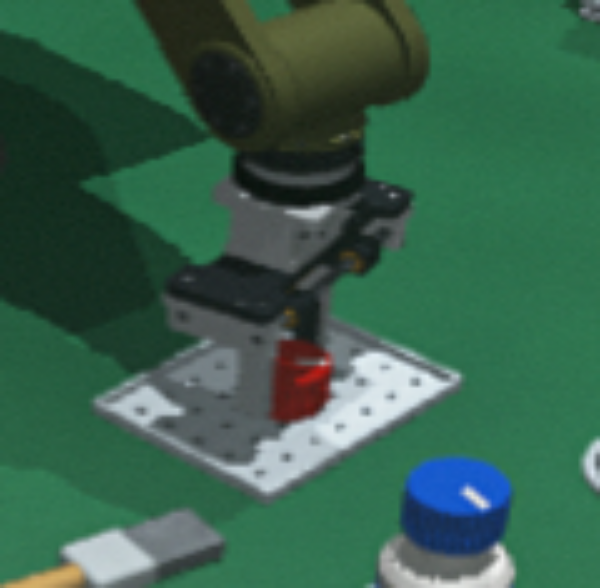

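arm_command:
  steps:
    - [0.4,[0,0,0.06],0]
    - [0.4,[0,0,0],0]
    - [0.4,[0,0,0],0]

```text
clock: 11.0
eef_pos: [437.7, -75.6, 4.2]
eef_rot: [3.141, 0.0, 1.644]
wrist_force: [-0.0, -0.4, 0.5]
finger_gap: 53.8
```

arm_command:
  steps:
    - [0.4,[0,0,0.06],0]
    - [0.4,[0,0,0],0]
    - [0.4,[0,0,0],0]

```text
clock: 11.25
eef_pos: [437.8, -75.6, 4.1]
eef_rot: [3.141, 0.0, 1.644]
wrist_force: [-4.6, 1.5, 12.0]
finger_gap: 53.8
```

Contact with the floor at about 12 N. Backing off slightly and opening.

arm_command:
  steps:
    - [0.4,[0,0,-0.06],0]
    - [0.6,[0,0,0],0]
    - [0.75,[0,0,0],0]
    - [0.75,[0,0,0],0]
    - [0.75,[0,0,0],0]
  force: 10

```text
clock: 11.67
eef_pos: [437.7, -75.6, 4.1]
eef_rot: [-3.141, -0.0, 1.644]
wrist_force: [-0.4, 0.8, 0.8]
finger_gap: 69.6
```

arm_command:
  steps:
    - [0.8,[0,0,0],0]
    - [0.8,[0,0,0],0]
    - [0.8,[0,0,0],0]

```text
clock: 11.92
eef_pos: [437.7, -75.6, 4.1]
eef_rot: [-3.142, 0.0, 1.644]
wrist_force: [-0.6, 0.0, 0.3]
finger_gap: 75.0
```

```bash
python3 - <<'E'
from h import *
p,d=manip.camera("wrist");cv2.imwrite("pics/w7.png",p[:,:,::-1])
E
```

```text
(no output)
```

View pics/w7.png

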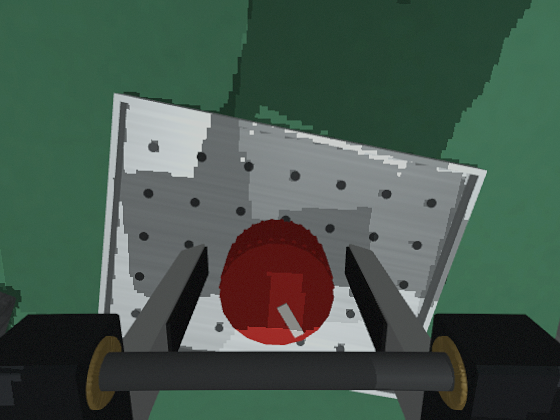

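The fingers (inner faces at 207 and 346) are clear of the cap (220–335) on both sides. Lifting away.

arm_command:
  steps:
    - [0.8,[0,0,-0.5],0]
    - [0.8,[0,0,-1.5],0]
    - [0.8,[0,0,-2.5],0]
    - [0.8,[0,0,-3],0]
    - [0.8,[0,0,-3],0]

```text
clock: 12.38
eef_pos: [437.2, -75.5, 110.6]
eef_rot: [-3.141, -0.0, 1.644]
wrist_force: [1.2, 1.0, -0.5]
finger_gap: 75.1
```

arm_command:
  steps:
    - [0.8,[0,0,-2.5],0]
    - [0.8,[0,0,-1],0]
    - [0.8,[0,0,0],0]
    - [0.8,[0,0,0],0]

```text
clock: 12.72
eef_pos: [437.5, -75.6, 143.6]
eef_rot: [-3.141, -0.0, 1.644]
wrist_force: [0.2, 0.7, -0.4]
finger_gap: 75.3
```

```bash
python3 - <<'E'
from h import *
s=manip.read_state();print(s['eef_pos'],s['wrist_force'])
p,d=manip.camera("wrist");cv2.imwrite("pics/w8.png",p[:,:,::-1])
p,d=manip.camera("scene");cv2.imwrite("pics/s8.png",cv2.resize(p[170:250,260:380,::-1],None,fx=6,fy=6))
u,v=278,250
for z in(39,):print(wristpix([(278,250)],s,z))
E
```

```text
[437.45518353 -75.5656328  143.59853235] [ 0.24674057  0.70864138 -0.41508898]
[[476.39977485 -69.63829435  39.        ]]
```

View pics/w8.png

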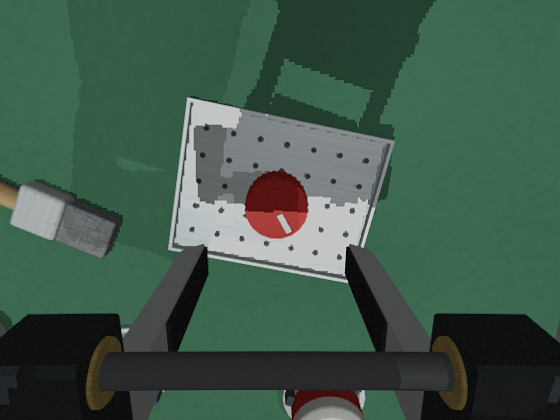

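View pics/s8.png

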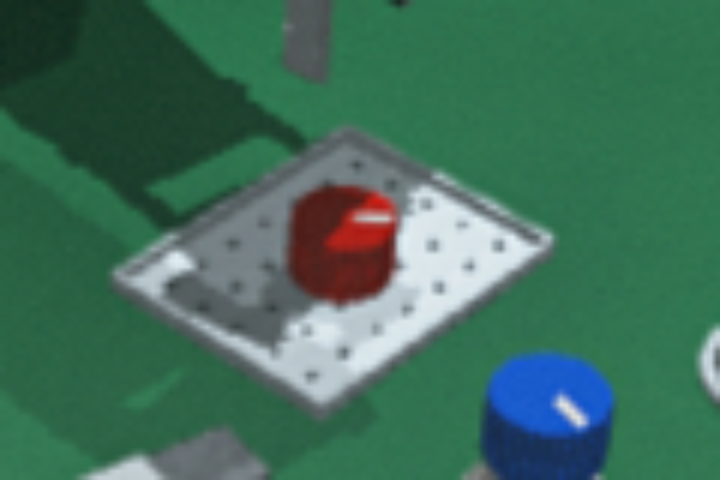

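Both views show the cap flat, top up and near the tray's centre (wrist view about (277,208)), with the gripper well clear. Handing in.

```bash
python3 - <<'E'
from cell import manip
print(manip.sign_off())
E
```

```text
the job is handed in; nothing more can be done
None
```

I opened the red-capped jar and left the cap top up in the leftmost tray, then handed the job in after about 13 s. No verdict came back.

- **Opening:** I gripped the cap by its sides and pressed it down about 7 mm, where the wrist felt 9–10 N. I then turned it anticlockwise about 76° and lifted it off.
- **Placing:** I lowered the cap until the wrist felt the floor (about 12 N), backed off slightly and released it. The last wrist and scene pictures showed it flat and near the tray's centre. The gripper was open and about 100 mm above it, with wrist force near zero.

These points did not go exactly as expected:

- **Placing height:** Contact came with the tool reading 4.1 mm, below the floor's nominal 5 mm. That suggests a small height-reading bias, or that the fingertips touched as well.
- **Side force:** It rose to about 12 N late in the turn, and I relieved it before lifting.
- **Cap position:** My one calculated position check used a badly chosen pixel and was no use, so the cap's final place was judged by eye from the pictures.

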